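# Check two vial adapters with a go gauge and set the bad one aside

### The job

One of the two vial adapters on the grey stand has too tight a bore: find out which with the go gauge (green handle). Try the gauge in the blue-topped adapter first, then in the yellow-topped one, pushing it gently (well under 30 N) until it goes fully home or stops. Finish with the gauge left fully home in the good adapter, which stays in its pocket in the stand, and the bad adapter standing upright in the red tray; do not disturb the jar, beaker and vial behind.

Things in the scene. Friction and masses are not known exactly. Their poses are not given: they have to be found in the camera images.
- gauge_grip (a point): go gauge (0.15 kg, varies): steel pin, round shoulder, green square handle 22 x 22 x 50 mm; stands pin down in the white block. Point = centre of the handle; z = up, x and y = normals of its flats. The shoulder, 32 mm diameter, lies 25 to 31 mm below this point
- gauge_tip (a point): centre of the lower end of the gauge's pin, 67 mm below gauge_grip, same axes. Pin 18 mm diameter, 36 mm long below the shoulder, with a chamfer of 1.2 mm at its end
- block_top (a point): white plastic gauge block, 64 x 64 x 40 mm, fixed to the worktop; point = centre of the hole's mouth in its top face. Hole 21 mm diameter, 38 mm deep. The gauge stands in it with its shoulder on this face.
- stand_top (a point): grey inspection stand, 220 x 90 x 16 mm, fixed to the worktop; point = centre of its top face, 16 mm above the worktop; x = its long axis. Two square pockets 48.5 x 48.5 mm, 6 mm deep (floors 10 mm above the worktop), centred at x = -60 and +60 mm, hold one adapter each.
- adapter_blue_mid (a point): vial adapter with a blue top: square block 46 x 46 x 50 mm, aluminium sides, top 14 mm blue, standing loose in either pocket of the stand, 0.29 kg (varies). Point = its centre, 25 mm above its base; z = up, x and y = normals of its sides. Exactly one of the two adapters is bad, at random
- adapter_yellow_mid (a point): vial adapter with a yellow top: square block 46 x 46 x 50 mm, aluminium sides, top 14 mm yellow, standing loose in either pocket of the stand, 0.29 kg (varies). Point = its centre, 25 mm above its base; z = up, x and y = normals of its sides. Exactly one of the two adapters is bad, at random
- adapter_blue_mouth (a point): centre of the blue adapter's top face and of its upright round bore, 20 mm diameter, without lead-in. Good: the gauge's pin goes in 36 mm, until its shoulder lies on this face. Bad: the bore narrows to 12.5 mm at 14 mm below this face and the pin stops there on a rigid step, 22 mm short of home
- adapter_yellow_mouth (a point): centre of the yellow adapter's top face and of its upright round bore, 20 mm diameter, without lead-in. Good: the gauge's pin goes in 36 mm, until its shoulder lies on this face. Bad: the bore narrows to 12.5 mm at 14 mm below this face and the pin stops there on a rigid step, 22 mm short of home
- tray: red reject tray, 130 x 130 x 14 mm, walls 4 mm, open at the top, fixed to the worktop. Origin = centre of its underside; its inner floor is 4 mm above the worktop.
- jar_b1: bystander: white jar with a red cap, 44 mm diameter, 94 mm tall, behind the stand; origin = centre of its base
- beaker_small: bystander: small empty beaker, 59 mm diameter, 64 mm tall, behind the stand; origin = centre of its base
- vial_red: bystander: amber vial with a blue cap, 26 mm diameter, 100 mm tall, behind the stand; origin = centre of its base
Things that resemble listed ones, but are neither listed nor needed, are in the scene too. What is shaped like the part that bears adapter_yellow_mid but turquoise is not meant.

How it is judged:
By the outcome, as a careful person would: the job done as asked, in the order asked, and still so for the second after the job is handed in, with the robot touching nothing.
It also fails if it takes over 72 s, if anything falls off the work surface, if the arm or the gripper's body presses on something with over 40 N, if the wrist force passes 120 N, or if a joint passes its speed limit or range.

### The arm

A 6-joint arm with a two-finger parallel gripper is mounted at the origin on a cart in front of the work surface, level with it; the furniture and walls round the work are solid. World frame = base frame: x ahead of the robot, y to its left, z up, the work surface at z = 0. Lengths are in m, angles in rad, forces in N, time in s.
With the tool pointing down it reaches from about 0.375 to 0.975 m from the base axis. Payload 3.8 kg.
Tool frame: the origin (TCP) lies between the finger pads; the fingertips stand ctrl.tcp_to_tips ahead of it and the grasp point (between the pads) lies 3 mm ahead of it (ctrl.tcp_to_tips is the distance from the TCP to the fingertips, in m); z points along the fingers, y is the line along which they close (so a half turn about z gives the same grasp; the last joint's range is limited). The gripper opens to 85 mm and grips with 20 to 120 N. Pads are 22 mm wide; open, the fingers measure 114 mm over their backs; the gripper's body (76 mm by 85 mm) begins 54 mm behind the grasp point. The pads swing forward as they close: fully open they stand 13 mm farther back than shut.
Start: joints at [1.075, 0.264, 1.604, -0, 1.274, -0.037], TCP at [0.299, 0.605, 0.253] pointing down, gripper open.
Joint ranges: [-2.63, 2.63], [-0.94, 2.18], [0.31, 2.57], [-1.31, 4.45], [0, 2.66], [-2.55, 2.55]. Speed limits (rad/s): [2.57, 2.57, 3.14, 3.14, 3.14, 3.14].

### API

Orientations are given as a unit quaternion [x, y, z, w].
In Python, from bench import ctrl, imaging gives the robot as it stands.
- The arm moves only by the tool move_arm, never from a script. Its argument "commands" is a list of rows, each an object of numbers: "x", "y", "z": the shift along the tool's x, y, z normalised to -1 to 1, where 1 is 0.05 m; "rx", "ry", "rz": the turn, a rotation vector about the tool's x, y, z normalised to -1 to 1, where 1 is 0.1 rad; "grip": the opening, from 0 (shut) to 1 (fully open). A call has 1 to 12 rows; each row shifts and turns the commanded pose from where the row before left it, along the tool's axes as they then stand; what a row does not reach is not made up. A row lasts 1/12 s, in which the tool goes at most 41.7 mm and 7.16 degrees, less where a joint would pass 70% of its speed; a pose out of reach is approached as far as the arm can. A call with a number of a shift or a turn outside -1 to 1 is refused whole. A call with a gripper value outside its range is refused whole. The fingers move at their own pace and stop on an object; the grip force is fixed at half the most. Time passes only in rows, so rows that do not move let the fingers close. It gives the time, the measured TCP pose, the force, the opening and the grip force at its end, in the units of the state.
- ctrl.state(): the state, without advancing time (a new reading comes with each control period).
- imaging.camera(name): name is "scene" or "top"; returns a dict with "pixels" (400x640x3 uint8, blue, green, red), "K" (3x3 intrinsics, pixels), "extrinsics" (4x4, takes a point from world to camera coordinates). Camera axes: x right, y up, looking along -z (the intrinsics and any distortion apply to the point x, -y, -z); pixel columns grow to the right and rows downward; lengths in m; the calibration is good to about 2 mm. A picture is of the moment at which its call begins. There is no depth.
- ctrl.hand_in(): hands the job in; it is judged then, once.
Trained networks look in a picture, given as the dict that the camera call returned (one of the last four; its "shot" number tells which), for a name from the list of things; names that differ only in an ending like _2 or _b are one class to them, and where a whole thing is asked for, a point or a joint stands for the part that bears it (a point fixed in the world has none). Each returns a list of dicts, best first, with "confidence" (0 to 1); they miss things now and then, are a little off and sometimes report something else, mostly with a low value. They report only what shows in the picture. A call takes as long as a camera call. They do not tell look-alikes from the thing itself.
- imaging.search_frame(picture, target): "bbox" ([centre column, centre row, width, height] in pixels, round what is visible of it).
- imaging.spot_point(picture, target): "location" ([row, column] in pixels: a listed point, or the origin of a listed thing).
The state is a dict: "time_s": time; "joint_pos": joint angles; "joint_vel": joint speeds; "effort": joint torques, N m; "ee_pos": TCP position; "tool_rot": TCP orientation; "force": force on the tool from outside, world axes, zero at the start; "ft_torque": the same for the moment, N m; "gripper_width": finger opening in m; "grasp_force": force on a finger pad.
Only numpy, scipy, OpenCV 4.12 (cv2) and the standard library are available. Lean on these libraries where they do the work, as an engineer would, in place of code of your own. Each camera call takes 0.05 s, during which the arm holds its last target. There are 200 camera calls.

## Working session

There is one attempt and no reset: what is moved stays moved. The work goes in short steps, Python scripts to look and compute and a tool call to move; the robot and the scene stay as the last step left them, time stands still between calls to the robot, and variables do not carry over. Pictures are saved under pics/ and viewed, at most 10 in all, crops included, and the job is handed in when it is done.

Besides the shell and the picture viewer there is one more tool, called by a JSON object that holds its "name" and its "arguments", one argument or row to a line. move_arm: Moves the arm, as the interface text tells. Its arguments: {"type":"object","properties":{"commands":{"type":"array"}},"required":["commands"]}

```bash
mkdir -p pics; ls; cat > h.py <<'E'
import numpy as np, cv2
from bench import ctrl, imaging
def ray(p,uv):
    K=np.array(p["K"]);E=np.array(p["extrinsics"]);R=E[:3,:3];t=E[:3,3]
    d=np.linalg.inv(K)@[uv[0],uv[1],1];d=R.T@(d*[1,-1,-1]);return -R.T@t,d
def onz(p,uv,z):
    c,d=ray(p,uv);return c+d*(z-c[2])/d[2]
def proj(p,X):
    K=np.array(p["K"]);E=np.array(p["extrinsics"]);c=(E[:3,:3]@np.array(X)+E[:3,3])*[1,-1,-1]
    q=K@c;return q[:2]/q[2]
def tri(a,ua,b,ub):
    c1,d1=ray(a,ua);c2,d2=ray(b,ub)
    A=np.stack([d1,-d2],1);s=np.linalg.lstsq(A,c2-c1,rcond=None)[0]
    return (c1+s[0]*d1+c2+s[1]*d2)/2
E
cat > a.py <<'E'
from h import *
T=imaging.camera("top");S=imaging.camera("scene")
cv2.imwrite("pics/top0.png",T["pixels"]);cv2.imwrite("pics/scene0.png",S["pixels"])
print([k for k in T if k!="pixels"],ctrl.state(),ctrl.tcp_to_tips)
Z=dict(gauge_grip=None,block_top=.04,stand_top=.016,adapter_blue_mouth=.06,adapter_yellow_mouth=.06,tray=0,jar_b1=0,beaker_small=0,vial_red=0)
for n,z in Z.items():
    for nm,p in(("top",T),("scene",S)):
        for r in imaging.spot_point(p,n)[:3]:
            uv=r["location"][::-1]
            print(n,nm,round(r["confidence"],2),np.round(uv,1),np.round(onz(p,uv,.071 if z is None else z),4))
E
python3 a.py
```

```text
pics
['K', 'extrinsics', 'shot'] {'time_s': 0.1, 'joint_pos': array([ 1.07510017e+00,  2.64716812e-01,  1.60525055e+00, -4.67243539e-06,
        1.27372414e+00, -3.69185332e-02]), 'joint_vel': array([-0.0001855 , -0.00017554, -0.00385858, -0.00017837, -0.00013625,
       -0.00079325]), 'effort': array([ 2.64391174e-04, -5.16706574e+01, -3.68590343e+01, -1.61691776e-05,
        6.21295781e-03, -2.03248635e-05]), 'ee_pos': array([0.29864032, 0.60464082, 0.25205313]), 'tool_rot': array([ 2.27381595e-01,  9.73805170e-01, -1.01301998e-03, -2.74023597e-04]), 'force': array([-1.09971134, -0.54094221, -0.20152122]), 'ft_torque': array([0.00979197, 0.01643631, 0.01055512]), 'grasp_force': 0.0, 'gripper_width': 0.08539086550094835} 0.022
gauge_grip top 0.64 [177.6 243.1] [0.3896 0.2893 0.071 ]
gauge_grip scene 0.8 [214.9 154.8] [0.3932 0.2824 0.071 ]
block_top top 0.65 [181.2 241.8] [0.3913 0.2889 0.04  ]
block_top scene 0.67 [215.2 162.5] [0.3903 0.2878 0.04  ]
block_top scene 0.49 [303.3 209.8] [0.4657 0.0224 0.04  ]
stand_top top 0.77 [314.9 210.3] [ 0.469  -0.0292  0.016 ]
stand_top scene 
[... 505 characters left out ...]
0.06  ]
adapter_yellow_mouth scene 0.59 [264.  172.6] [0.4559 0.1619 0.06  ]
tray top 0.89 [434.2 230.3] [ 0.4216 -0.3267  0.    ]
tray top 0.22 [290.1 209.6] [0.4706 0.0321 0.    ]
tray scene 0.7 [389.3 336. ] [ 0.4139 -0.3152  0.    ]
jar_b1 top 0.54 [349.2 152.9] [ 0.6135 -0.1143  0.    ]
jar_b1 scene 0.62 [385.5 224.6] [ 0.6039 -0.1175  0.    ]
jar_b1 scene 0.15 [218.8 170.8] [0.3952 0.2926 0.    ]
beaker_small top 0.59 [316.6 160. ] [ 0.5949 -0.0328  0.    ]
beaker_small scene 0.56 [361.9 206.5] [ 0.5987 -0.0411  0.    ]
vial_red top 0.65 [290.5 149.6] [0.6204 0.0325 0.    ]
vial_red top 0.65 [340.9 211.4] [ 0.467  -0.0941  0.    ]
vial_red scene 0.8 [346.  187.8] [0.6093 0.0288 0.    ]
```

```bash
python3 -c "
import cv2
t=cv2.imread('pics/top0.png');cv2.imwrite('pics/top0c.png',cv2.resize(t[130:290,140:480],None,fx=2.3,fy=2.3,interpolation=cv2.INTER_CUBIC))"
```

```text
(no output)
```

View pics/top0c.png

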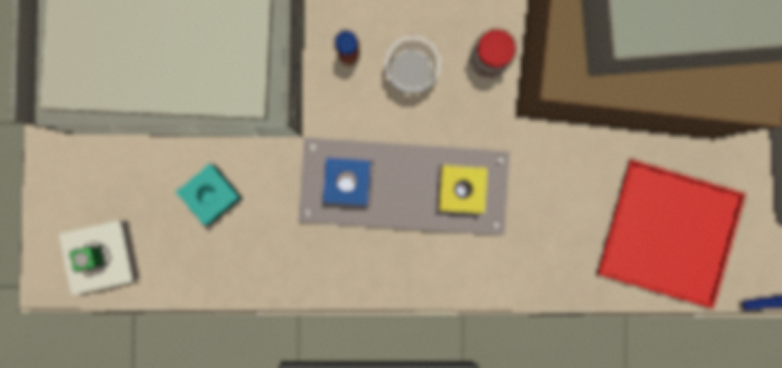

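View pics/scene0.png

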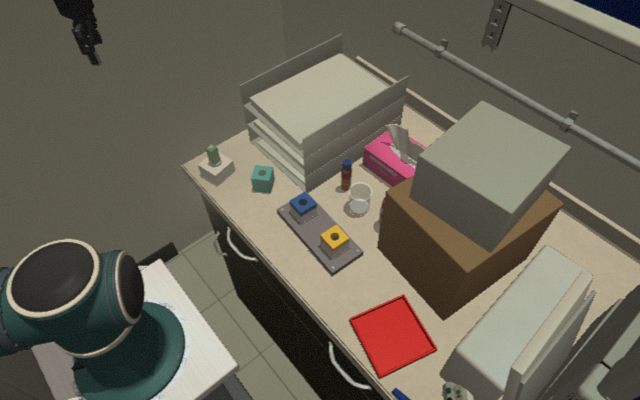

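```bash
cat > b.py <<'E'
from h import *
def seg(p,lo,hi,z,near,rad=60):
    hsv=cv2.cvtColor(p["pixels"],cv2.COLOR_BGR2HSV)
    m=cv2.inRange(hsv,np.array(lo),np.array(hi))
    k=np.zeros_like(m);cv2.circle(k,tuple(int(v) for v in near),rad,255,-1);m&=k
    cs=cv2.findContours(m,cv2.RETR_EXTERNAL,cv2.CHAIN_APPROX_NONE)[0]
    c=max(cs,key=cv2.contourArea);h=cv2.convexHull(c)[:,0]
    W=np.array([onz(p,u,z)[:2] for u in h])
    r=cv2.minAreaRect((W*1000).astype(np.float32))
    M=cv2.moments(m*0+cv2.drawContours(np.zeros_like(m),[h.reshape(-1,1,2)],-1,255,-1),True)
    cen=(M["m10"]/M["m00"],M["m01"]/M["m00"])
    return np.round(cen,2),np.round(onz(p,cen,z),4),[np.round(v,1) for v in r]
if __name__=="__main__":
    T=imaging.camera("top");S=imaging.camera("scene")
    for nm,p,q in(("top",T,dict(b=(289,208),y=(342,212),r=(434,230),g=(177,243),w=(181,242))),("scene",S,dict(b=(304,203),y=(336,239),r=(392,336),g=(215,155),w=(215,166)))):
        print(nm)
        print("blue",seg(p,(105,110,50),(125,255,255),.06,q["b"],25))
        print("yellow",seg(p,(18,130,90),(35,255,255),.06,q["y"],25))
        print("red",seg(p,(0,150,80),(8,255,255),.014,q["r"],75))
        print("green",seg(p,(45,60,30),(75,255,255),.096,q["g"],20))
        print("white",seg(p,(0,0,165),(179,60,255),.04,q["w"],28))
        print("stand",seg(p,(0,0,70),(179,40,140),.016,proj(p,(.468,-.028,.016)),60))
E
python3 b.py
```

```text
top
blue (array([290.08, 208.66]), array([0.4714, 0.0301, 0.06  ]), [array([471.4,  29.6]), array([42.7, 43.9]), np.float64(85.7)])
yellow (array([340.57, 212.01]), array([ 0.4644, -0.0891,  0.06  ]), [array([464.2, -89.4]), array([46.1, 45.9]), np.float64(86.3)])
red (array([431.32, 231.29]), array([ 0.4194, -0.3159,  0.014 ]), [array([ 419.4, -316.1]), array([128.1, 126.7]), np.float64(73.7)])
green (array([177.03, 242.04]), array([0.3931, 0.2841, 0.096 ]), [array([393.4, 283.6]), array([21.5, 29.7]), np.float64(18.9)])
white (array([180.97, 240.47]), array([0.3944, 0.2896, 0.04  ]), [array([398.1, 289.4]), array([118.6, 132.6]), np.float64(0.3)])
stand (array([290.43, 209.61]), array([0.4702, 0.0307, 0.016 ]), [array([469.9,  30.3]), array([56.1, 60.2]), np.float64(86.0)])
scene
blue (array([302.53, 202.34]), array([0.4694, 0.0283, 0.06  ]), [array([469.4,  28.7]), array([46. , 44.5]), np.float64(85.3)])
yellow (array([334.43, 237.59]), array([ 0.4609, -0.0933,  0.06  ]), [array([461.2, -92.8]), array([51.2, 50. ]), np.float64(86.6)])
red (array([392.12, 335.41]), array([ 0.4141, -0.3208,  0.014 ]), [array([ 416.6, -317.8]), array([130.4, 130.6]), np.float64(73.8)])
green (array([210.89, 147.62]), array([0.3898, 0.2863, 0.096 ]), [array([389.7, 286.2]), array([22.2, 23.8]), np.float64(16.8)])
white (array([217.92, 168.16]), array([0.385 , 0.2667, 0.04  ]), [array([392.2, 262.7]), array([149.3, 134.5]), np.float64(89.6)])
stand (array([320.78, 216.44]), array([ 0.4952, -0.006 ,  0.016 ]), [array([483. ,   2.3]), array([307.1, 168.9]), np.float64(62.1)])
```

```bash
cat > plan.py <<'E'
import sys
from h import *
from scipy.spatial.transform import Rotation as R
from scipy.optimize import least_squares
# usage: plan.py x y z yawdeg(tool y) n : constant row
def plan(x,y,z,yaw,n):
    s=ctrl.state();P=s["ee_pos"];Q=R.from_quat(s["tool_rot"])
    c,k=np.cos(np.radians(yaw)),np.sin(np.radians(yaw))
    G=R.from_matrix(np.array([[k,c,0],[-c,k,0],[0,0,-1.]]))
    rv=(Q.inv()*G).as_rotvec()/n
    def end(d):
        p=P.copy();q=Q
        for i in range(n): p=p+q.apply(d);q=q*R.from_rotvec(rv)
        return p
    d=least_squares(lambda d:end(d)-[x,y,z],np.zeros(3)).x
    yn=Q.as_matrix()[:,1]
    print("P",np.round(P,4),"yaw",round(np.degrees(np.arctan2(yn[1],yn[0])),2),"row shift",np.round(d/.05,3),"rot",np.round(rv/.1,3),"F",np.round(s["force"],2),"w",s["gripper_width"],"mm/row",round(np.linalg.norm(d)*1000,1),s["time_s"])
if __name__=="__main__":
    a=[float(v) for v in sys.argv[1:]];plan(*a[:4],int(a[4]))
E
python3 plan.py .392 .286 .17 17 10
```

```text
Traceback (most recent call last):
  File "plan.py", line 19, in <module>
    a=[float(v) for v in sys.argv[1:]];plan(*a[:4],int(a[4]))
                                       ~~~~^^^^^^^^^^^^^^^^^^
  File "plan.py", line 9, in plan
    G=R.from_matrix(np.array([[k,c,0],[-c,k,0],[0,0,-1.]]))
  File "scipy/spatial/transform/_rotation.pyx", line 1143, in scipy.spatial.transform._rotation.Rotation.from_matrix
ValueError: Non-positive determinant (left-handed or null coordinate frame) in rotation matrix 0: [[ 0.2923717   0.95630476  0.        ]
 [-0.95630476  0.2923717   0.        ]
 [ 0.          0.         -1.        ]].
```

```bash
sed -i 's/\[\[k,c,0\],\[-c,k,0\]/[[-k,c,0],[c,k,0]/' plan.py; python3 plan.py .392 .286 .17 17 10
```

```text
P [0.2989 0.6052 0.2533] yaw 63.71 row shift [-0.612 -0.304  0.167] rot [-0.     0.     0.815] F [-0.03 -0.    0.13] w 0.08492828334773476 mm/row 35.2 1.1
```

{"name": "move_arm", "arguments": {
  "commands": [
    {"x": -0.61,"y": -0.3,"z": 0.16,"rz": 0.815,"grip": 1},
    {"x": -0.61,"y": -0.3,"z": 0.16,"rz": 0.815,"grip": 1},
    {"x": -0.61,"y": -0.3,"z": 0.16,"rz": 0.815,"grip": 1},
    {"x": -0.61,"y": -0.3,"z": 0.16,"rz": 0.815,"grip": 1},
    {"x": -0.61,"y": -0.3,"z": 0.16,"rz": 0.815,"grip": 1},
    {"x": -0.61,"y": -0.3,"z": 0.16,"rz": 0.815,"grip": 1},
    {"x": -0.61,"y": -0.3,"z": 0.16,"rz": 0.815,"grip": 1},
    {"x": -0.61,"y": -0.3,"z": 0.16,"rz": 0.815,"grip": 1},
    {"x": -0.61,"y": -0.3,"z": 0.16,"rz": 0.815,"grip": 1},
    {"x": -0.61,"y": -0.3,"z": 0.16,"rz": 0.815,"grip": 1},
    {"grip": 1},
    {"grip": 1}
  ]
}}

```text
schema error: expected keys x, y, z, rx, ry, rz, grip
```

```bash
python3 plan.py .392 .286 .080 17 5; python3 - <<'E'
from h import *
S=imaging.camera("scene");cv2.imwrite("pics/s1.png",cv2.resize(S["pixels"][60:220,110:310],None,fx=3.5,fy=3.5,interpolation=cv2.INTER_CUBIC))
print(onz(S,(0,0),0)*0+ray(S,(0,0))[0])
for r in imaging.spot_point(S,"gauge_grip")[:2]: print(r,onz(S,r["location"][::-1],.071))
E
```

```text
P [0.2989 0.6052 0.2533] yaw 63.71 row shift [-1.197 -0.658  0.693] rot [-0.     0.     1.631] F [-0.03 -0.    0.13] w 0.08492828334773476 mm/row 76.6 1.1
[ 0.0953816  -0.49297967  0.89991567]
{'location': [153.1, 212.9], 'confidence': 0.56} [0.39254586 0.29073493 0.071     ]
```

View pics/s1.png

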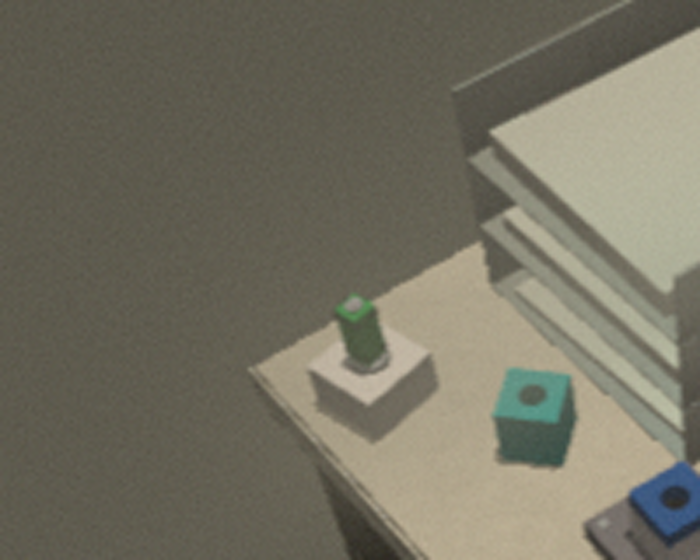

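{"name": "move_arm", "arguments": {
  "commands": [
    {"x": -0.61,"y": -0.3,"z": 0.16,"rx": 0,"ry": 0,"rz": 0.815,"grip": 1},
    {"x": -0.61,"y": -0.3,"z": 0.16,"rx": 0,"ry": 0,"rz": 0.815,"grip": 1},
    {"x": -0.61,"y": -0.3,"z": 0.16,"rx": 0,"ry": 0,"rz": 0.815,"grip": 1},
    {"x": -0.61,"y": -0.3,"z": 0.16,"rx": 0,"ry": 0,"rz": 0.815,"grip": 1},
    {"x": -0.61,"y": -0.3,"z": 0.16,"rx": 0,"ry": 0,"rz": 0.815,"grip": 1},
    {"x": -0.61,"y": -0.3,"z": 0.16,"rx": 0,"ry": 0,"rz": 0.815,"grip": 1},
    {"x": -0.61,"y": -0.3,"z": 0.16,"rx": 0,"ry": 0,"rz": 0.815,"grip": 1},
    {"x": -0.61,"y": -0.3,"z": 0.16,"rx": 0,"ry": 0,"rz": 0.815,"grip": 1},
    {"x": -0.61,"y": -0.3,"z": 0.16,"rx": 0,"ry": 0,"rz": 0.815,"grip": 1},
    {"x": -0.61,"y": -0.3,"z": 0.16,"rx": 0,"ry": 0,"rz": 0.815,"grip": 1},
    {"x": 0,"y": 0,"z": 0,"rx": 0,"ry": 0,"rz": 0,"grip": 1},
    {"x": 0,"y": 0,"z": 0,"rx": 0,"ry": 0,"rz": 0,"grip": 1}
  ]
}}

```text
time_s: 2.2
ee_pos: [0.3924, 0.2866, 0.1727]
tool_rot: [0.596, 0.803, -0.0, -0.0]
force: [1.1, 1.2, 0.2]
gripper_width: 0.0852
grasp_force: 0.0
```

```bash
python3 plan.py .392 .287 .076 17 5
```

```text
P [0.3924 0.2866 0.1727] yaw 16.89 row shift [ 0.002 -0.001  0.387] rot [-0.002  0.    -0.004] F [1.08 1.17 0.21] w 0.08520204340403728 mm/row 19.3 2.2
```

{"name": "move_arm", "arguments": {
  "commands": [
    {"x": 0,"y": 0,"z": 0.48,"rx": 0,"ry": 0,"rz": 0,"grip": 1},
    {"x": 0,"y": 0,"z": 0.48,"rx": 0,"ry": 0,"rz": 0,"grip": 1},
    {"x": 0,"y": 0,"z": 0.48,"rx": 0,"ry": 0,"rz": 0,"grip": 1},
    {"x": 0,"y": 0,"z": 0.48,"rx": 0,"ry": 0,"rz": 0,"grip": 1},
    {"x": 0,"y": 0,"z": 0,"rx": 0,"ry": 0,"rz": 0,"grip": 1},
    {"x": 0,"y": 0,"z": 0,"rx": 0,"ry": 0,"rz": 0,"grip": 0},
    {"x": 0,"y": 0,"z": 0,"rx": 0,"ry": 0,"rz": 0,"grip": 0},
    {"x": 0,"y": 0,"z": 0,"rx": 0,"ry": 0,"rz": 0,"grip": 0},
    {"x": 0,"y": 0,"z": 0,"rx": 0,"ry": 0,"rz": 0,"grip": 0},
    {"x": 0,"y": 0,"z": 0,"rx": 0,"ry": 0,"rz": 0,"grip": 0},
    {"x": 0,"y": 0,"z": 0,"rx": 0,"ry": 0,"rz": 0,"grip": 0},
    {"x": 0,"y": 0,"z": 0,"rx": 0,"ry": 0,"rz": 0,"grip": 0}
  ]
}}

```text
time_s: 3.2
ee_pos: [0.3937, 0.2888, 0.0788]
tool_rot: [0.595, 0.804, 0.001, 0.0]
force: [-1.9, -0.8, 5.9]
gripper_width: 0.0212
grasp_force: 59.4
```

{"name": "move_arm", "arguments": {
  "commands": [
    {"x": 0,"y": 0,"z": -0.4,"rx": 0,"ry": 0,"rz": 0,"grip": 0},
    {"x": 0,"y": 0,"z": -0.5,"rx": 0,"ry": 0,"rz": 0,"grip": 0},
    {"x": 0,"y": 0,"z": -0.5,"rx": 0,"ry": 0,"rz": 0,"grip": 0},
    {"x": 0,"y": 0,"z": -0.5,"rx": 0,"ry": 0,"rz": 0,"grip": 0},
    {"x": 0,"y": 0,"z": 0,"rx": 0,"ry": 0,"rz": 0,"grip": 0}
  ]
}}

```text
time_s: 3.62
ee_pos: [0.3959, 0.2901, 0.1779]
tool_rot: [0.595, 0.804, 0.005, 0.002]
force: [1.1, -0.0, -0.2]
gripper_width: 0.0212
grasp_force: 59.6
```

```bash
python3 plan.py .471 .029 .171 17 10
```

```text
P [0.3959 0.2901 0.1779] yaw 17.01 row shift [-0.543 -0.009  0.013] rot [ 0.009 -0.003  0.   ] F [ 1.06 -0.02 -0.17] w 0.02123838848608175 mm/row 27.2 3.6167
```

{"name": "move_arm", "arguments": {
  "commands": [
    {"x": -0.3,"y": 0,"z": 0,"rx": 0,"ry": 0,"rz": 0,"grip": 0},
    {"x": -0.55,"y": -0.01,"z": 0,"rx": 0,"ry": 0,"rz": 0,"grip": 0},
    {"x": -0.65,"y": -0.01,"z": 0,"rx": 0,"ry": 0,"rz": 0,"grip": 0},
    {"x": -0.65,"y": -0.01,"z": 0,"rx": 0,"ry": 0,"rz": 0,"grip": 0},
    {"x": -0.65,"y": -0.01,"z": 0,"rx": 0,"ry": 0,"rz": 0,"grip": 0},
    {"x": -0.65,"y": -0.01,"z": 0,"rx": 0,"ry": 0,"rz": 0,"grip": 0},
    {"x": -0.65,"y": -0.01,"z": 0,"rx": 0,"ry": 0,"rz": 0,"grip": 0},
    {"x": -0.65,"y": -0.01,"z": 0,"rx": 0,"ry": 0,"rz": 0,"grip": 0},
    {"x": -0.45,"y": -0.01,"z": 0,"rx": 0,"ry": 0,"rz": 0,"grip": 0},
    {"x": -0.2,"y": -0.01,"z": 0,"rx": 0,"ry": 0,"rz": 0,"grip": 0},
    {"x": 0,"y": 0,"z": 0,"rx": 0,"ry": 0,"rz": 0,"grip": 0},
    {"x": 0,"y": 0,"z": 0,"rx": 0,"ry": 0,"rz": 0,"grip": 0}
  ]
}}

```text
time_s: 4.62
ee_pos: [0.467, 0.0287, 0.1715]
tool_rot: [0.595, 0.803, -0.0, -0.001]
force: [-0.1, 0.2, -2.0]
gripper_width: 0.0212
grasp_force: 59.5
```

```bash
python3 plan.py .471 .029 .171 17 1;  python3 - <<'E'
from h import *
S=imaging.camera("scene")
c=proj(S,(.47,.029,.1)).astype(int);print(c)
cv2.imwrite("pics/s2.png",cv2.resize(S["pixels"][c[1]-55:c[1]+45,c[0]-60:c[0]+60],None,fx=6,fy=6,interpolation=cv2.INTER_CUBIC))
for n,z in (("gauge_tip",.096),("gauge_grip",.163),("adapter_blue_mouth",.06)):
  for r in imaging.spot_point(S,n)[:2]: print(n,r,onz(S,r["location"][::-1],z))
E
```

```text
P [0.467  0.0287 0.1715] yaw 16.92 row shift [-0.017  0.078  0.01 ] rot [-0.012 -0.011 -0.014] F [-0.08  0.19 -1.97] w 0.021176042014510375 mm/row 4.0 4.6167
[301 191]
gauge_tip {'location': [192.0, 301.2], 'confidence': 0.6} [0.46965671 0.03089328 0.096     ]
gauge_grip {'location': [192.2, 299.8], 'confidence': 0.64} [ 0.43593313 -0.01126512  0.163     ]
gauge_grip {'location': [175.0, 300.3], 'confidence': 0.6} [0.46634033 0.02476114 0.163     ]
adapter_blue_mouth {'location': [203.9, 300.5], 'confidence': 0.6} [0.46293451 0.02791058 0.06      ]
```

View pics/s2.png

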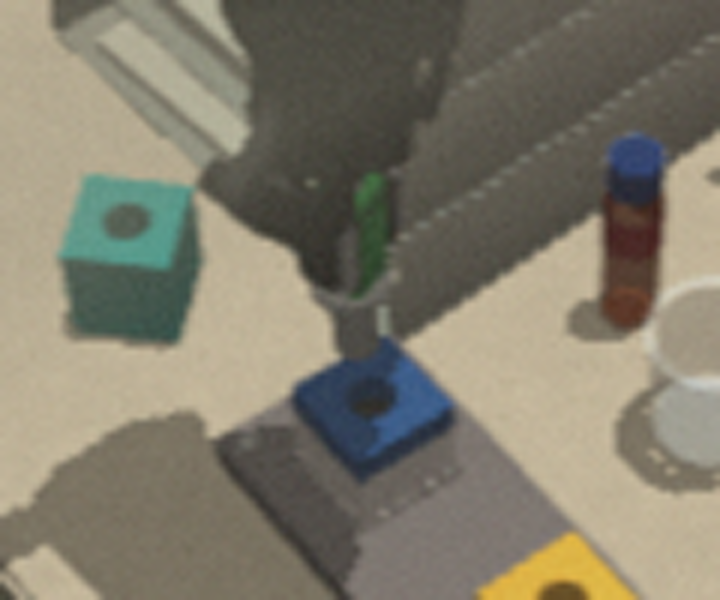

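```bash
python3 - <<'E'
from h import *
S=imaging.camera("scene");T=imaging.camera("top")
print("tip",onz(S,(300.1,193.9),.0967),"bore",onz(S,(302.75,201.75),.06),"yellow eyeball",onz(S,(241+562/6,136+596/6),.06))
for nm,p in(("S",S),("T",T)):
  g=cv2.cvtColor(p["pixels"],cv2.COLOR_BGR2HSV)
  for n,X in(("b",(.47,.029,.06)),("y",(.462,-.091,.06))):
    c=proj(p,X).astype(int);print(nm,n,c);print(g[c[1]-5:c[1]+6,c[0]-7:c[0]+8,2]);
E
```

```text
tip [0.46399897 0.02780007 0.0967    ] bore [0.47084238 0.02935147 0.06      ] yellow eyeball [ 0.46516685 -0.08922464  0.06      ]
S b [302 202]
[[108  92  88  86  89  87  91  88  90  87  98 122 138 142 137]
 [ 84  94  90  92  88  89  89  83  86  82 113 132 138 139 138]
 [ 86  90  87  87  83  77  71  70  64  66  96 123 137 142 140]
 [ 90  91  88  88  72  65  65  64  67  63  65  85 123 135 135]
 [ 81  86  87  78  63  64  66  60  65  62  62  76 115 135 135]
 [ 91  89  84  76  62  61  54  53  54  53  59  73 115 134 137]
 [ 88  87  86  81  64  44  46  50  51  57  54  89 119 139 139]
 [ 87  89  88  87  70  56  51  50  49  57  81 122 139 138 141]
 [ 89  90  88  87  85  80  68  65  83 100 121 136 138 137 137]
 [ 86  92  92  86  86  88  84  89 117 135 137 140 137 137 136]
 [ 74  85  88  85  88  86  83  89 118 135 136 137 139 130 116]]
S y [334 236]
[[223 224 222 222 221 221 222 222 222 223 221 221 220 221 221]
 [222 221 222 220 220 213 208 200 205 211 215 220 222 222 221]
 [221 222 221 216 191 157 133 117 117 131 162 204 221 224 221]
 [221 224 222 202 149 110 108 106 105 105 112 168 212 222
[... 1163 characters left out ...]
1 213]
[[220 220 220 213 196 174 152 141 146 166 192 213 220 221 221]
 [220 221 216 200 168 138 117 103  99 120 157 193 217 221 221]
 [221 220 211 185 152 139 134 114  90  84 119 169 209 221 221]
 [221 220 206 175 155 172 174 151 114  79  96 154 202 220 221]
 [221 220 203 172 163 204 212 182 135  89  96 149 200 219 221]
 [221 220 209 181 164 201 218 196 138  97 111 161 204 220 221]
 [221 220 215 196 170 167 187 171 128 111 140 182 211 220 221]
 [220 220 220 210 188 166 156 147 138 149 178 203 219 221 221]
 [221 220 220 219 208 193 180 174 177 190 207 219 220 220 220]
 [220 220 220 221 219 216 211 209 210 215 219 220 221 220 220]
 [221 220 220 220 221 221 221 220 222 220 221 220 221 221 220]]
```

{"name": "move_arm", "arguments": {
  "commands": [
    {"x": -0.015,"y": 0.11,"z": 0.2,"rx": 0,"ry": 0,"rz": 0,"grip": 0},
    {"x": 0,"y": 0,"z": 0.2,"rx": 0,"ry": 0,"rz": 0,"grip": 0},
    {"x": 0,"y": 0,"z": 0.2,"rx": 0,"ry": 0,"rz": 0,"grip": 0},
    {"x": 0,"y": 0,"z": 0,"rx": 0,"ry": 0,"rz": 0,"grip": 0},
    {"x": 0,"y": 0,"z": 0,"rx": 0,"ry": 0,"rz": 0,"grip": 0}
  ]
}}

```text
time_s: 5.33
ee_pos: [0.4718, 0.0296, 0.1405]
tool_rot: [0.595, 0.804, -0.001, -0.001]
force: [0.6, -0.1, -2.2]
gripper_width: 0.0213
grasp_force: 59.5
```

```bash
python3 plan.py .471 .029 .141 17 1;  python3 - <<'E'
from h import *
S=imaging.camera("scene")
print(proj(S,(.4695,.0287,.06)))
cv2.imwrite("pics/s3.png",cv2.resize(S["pixels"][170:220,272:332],None,fx=12,fy=12,interpolation=cv2.INTER_CUBIC))
E
```

```text
P [0.4718 0.0296 0.1405] yaw 17.02 row shift [-0.007 -0.018 -0.009] rot [-0.035 -0.01   0.004] F [ 0.62 -0.11 -2.17] w 0.02125654459072314 mm/row 1.1 5.3333
[302.47920752 202.21858809]
```

View pics/s3.png

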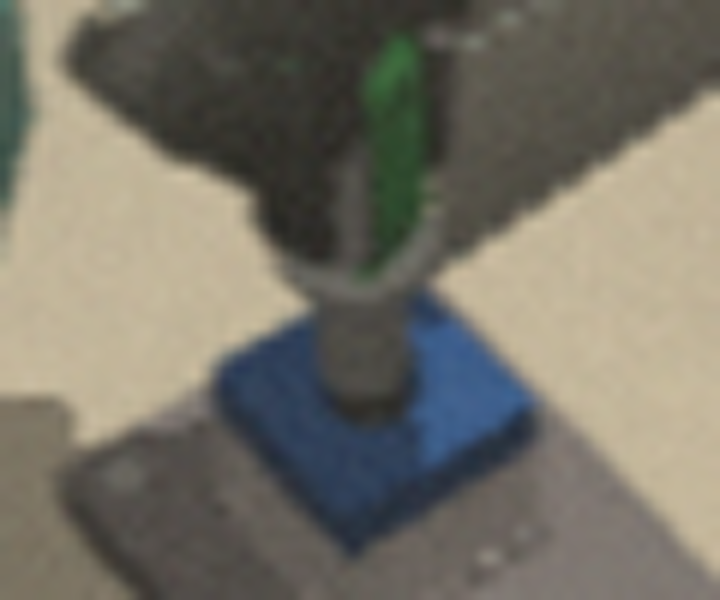

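{"name": "move_arm", "arguments": {
  "commands": [
    {"x": -0.016,"y": 0.012,"z": 0.06,"rx": 0,"ry": 0,"rz": 0,"grip": 0},
    {"x": 0,"y": 0,"z": 0.06,"rx": 0,"ry": 0,"rz": 0,"grip": 0},
    {"x": 0,"y": 0,"z": 0.04,"rx": 0,"ry": 0,"rz": 0,"grip": 0},
    {"x": 0,"y": 0,"z": 0.02,"rx": 0,"ry": 0,"rz": 0,"grip": 0},
    {"x": 0,"y": 0,"z": 0,"rx": 0,"ry": 0,"rz": 0,"grip": 0}
  ]
}}

```text
time_s: 5.8
ee_pos: [0.4737, 0.0289, 0.1331]
tool_rot: [0.595, 0.804, -0.0, -0.0]
force: [1.1, -0.8, -1.9]
gripper_width: 0.0213
grasp_force: 59.4
```

{"name": "move_arm", "arguments": {
  "commands": [
    {"x": 0,"y": 0,"z": 0.03,"rx": 0,"ry": 0,"rz": 0,"grip": 0},
    {"x": 0,"y": 0,"z": 0.03,"rx": 0,"ry": 0,"rz": 0,"grip": 0},
    {"x": 0,"y": 0,"z": 0.03,"rx": 0,"ry": 0,"rz": 0,"grip": 0},
    {"x": 0,"y": 0,"z": 0,"rx": 0,"ry": 0,"rz": 0,"grip": 0}
  ]
}}

```text
time_s: 6.13
ee_pos: [0.4737, 0.029, 0.1284]
tool_rot: [0.595, 0.804, -0.0, -0.0]
force: [-0.5, -0.3, -1.2]
gripper_width: 0.0212
grasp_force: 59.4
```

{"name": "move_arm", "arguments": {
  "commands": [
    {"x": 0,"y": 0,"z": 0.04,"rx": 0,"ry": 0,"rz": 0,"grip": 0},
    {"x": 0,"y": 0,"z": 0.04,"rx": 0,"ry": 0,"rz": 0,"grip": 0},
    {"x": 0,"y": 0,"z": 0.03,"rx": 0,"ry": 0,"rz": 0,"grip": 0},
    {"x": 0,"y": 0,"z": 0.03,"rx": 0,"ry": 0,"rz": 0,"grip": 0},
    {"x": 0,"y": 0,"z": 0.03,"rx": 0,"ry": 0,"rz": 0,"grip": 0},
    {"x": 0,"y": 0,"z": 0,"rx": 0,"ry": 0,"rz": 0,"grip": 0}
  ]
}}

```text
time_s: 6.63
ee_pos: [0.4738, 0.029, 0.1199]
tool_rot: [0.595, 0.804, -0.0, -0.0]
force: [-0.5, 0.3, -1.6]
gripper_width: 0.0215
grasp_force: 59.5
```

{"name": "move_arm", "arguments": {
  "commands": [
    {"x": 0,"y": 0,"z": 0.03,"rx": 0,"ry": 0,"rz": 0,"grip": 0},
    {"x": 0,"y": 0,"z": 0.03,"rx": 0,"ry": 0,"rz": 0,"grip": 0},
    {"x": 0,"y": 0,"z": 0.03,"rx": 0,"ry": 0,"rz": 0,"grip": 0},
    {"x": 0,"y": 0,"z": 0,"rx": 0,"ry": 0,"rz": 0,"grip": 0}
  ]
}}

```text
time_s: 6.97
ee_pos: [0.4738, 0.029, 0.1154]
tool_rot: [0.595, 0.804, -0.0, -0.0]
force: [-0.6, 0.5, -2.4]
gripper_width: 0.021
grasp_force: 59.5
```

{"name": "move_arm", "arguments": {
  "commands": [
    {"x": 0,"y": 0,"z": 0.06,"rx": 0,"ry": 0,"rz": 0,"grip": 0},
    {"x": 0,"y": 0,"z": 0.06,"rx": 0,"ry": 0,"rz": 0,"grip": 0},
    {"x": 0,"y": 0,"z": 0.06,"rx": 0,"ry": 0,"rz": 0,"grip": 0},
    {"x": 0,"y": 0,"z": 0.04,"rx": 0,"ry": 0,"rz": 0,"grip": 0},
    {"x": 0,"y": 0,"z": 0.03,"rx": 0,"ry": 0,"rz": 0,"grip": 0},
    {"x": 0,"y": 0,"z": 0.02,"rx": 0,"ry": 0,"rz": 0,"grip": 0},
    {"x": 0,"y": 0,"z": 0.02,"rx": 0,"ry": 0,"rz": 0,"grip": 0},
    {"x": 0,"y": 0,"z": 0,"rx": 0,"ry": 0,"rz": 0,"grip": 0}
  ]
}}

```text
time_s: 7.63
ee_pos: [0.4738, 0.029, 0.101]
tool_rot: [0.595, 0.804, -0.0, -0.0]
force: [-1.5, 0.1, -2.6]
gripper_width: 0.0212
grasp_force: 59.5
```

{"name": "move_arm", "arguments": {
  "commands": [
    {"x": 0,"y": 0,"z": 0.02,"rx": 0,"ry": 0,"rz": 0,"grip": 0},
    {"x": 0,"y": 0,"z": 0.02,"rx": 0,"ry": 0,"rz": 0,"grip": 0},
    {"x": 0,"y": 0,"z": 0.01,"rx": 0,"ry": 0,"rz": 0,"grip": 0},
    {"x": 0,"y": 0,"z": 0,"rx": 0,"ry": 0,"rz": 0,"grip": 0}
  ]
}}

```text
time_s: 7.97
ee_pos: [0.4739, 0.029, 0.0988]
tool_rot: [0.595, 0.804, -0.0, -0.0]
force: [-2.1, 0.0, 0.1]
gripper_width: 0.0211
grasp_force: 59.6
```

{"name": "move_arm", "arguments": {
  "commands": [
    {"x": 0,"y": 0,"z": 0.02,"rx": 0,"ry": 0,"rz": 0,"grip": 0},
    {"x": 0,"y": 0,"z": 0,"rx": 0,"ry": 0,"rz": 0,"grip": 0}
  ]
}}

```text
time_s: 8.13
ee_pos: [0.474, 0.029, 0.0988]
tool_rot: [0.595, 0.804, -0.0, -0.0]
force: [-5.0, 0.1, 7.7]
gripper_width: 0.0208
grasp_force: 60.6
```

{"name": "move_arm", "arguments": {
  "commands": [
    {"x": 0,"y": 0,"z": -0.06,"rx": 0,"ry": 0,"rz": 0,"grip": 0},
    {"x": 0,"y": 0,"z": -0.2,"rx": 0,"ry": 0,"rz": 0,"grip": 0},
    {"x": 0,"y": 0,"z": -0.3,"rx": 0,"ry": 0,"rz": 0,"grip": 0},
    {"x": 0,"y": 0,"z": -0.3,"rx": 0,"ry": 0,"rz": 0,"grip": 0},
    {"x": 0,"y": 0,"z": -0.3,"rx": 0,"ry": 0,"rz": 0,"grip": 0},
    {"x": 0,"y": 0,"z": 0,"rx": 0,"ry": 0,"rz": 0,"grip": 0},
    {"x": 0,"y": 0,"z": 0,"rx": 0,"ry": 0,"rz": 0,"grip": 0}
  ]
}}

```text
time_s: 8.72
ee_pos: [0.4755, 0.029, 0.1573]
tool_rot: [0.595, 0.804, 0.001, 0.002]
force: [-0.4, -1.1, -1.9]
gripper_width: 0.0209
grasp_force: 59.5
```

```bash
python3 - <<'E'
from h import *
S=imaging.camera("scene")
print(onz(S,(302.4,202.2),.06),onz(S,(334.4,236.2),.06))
print(imaging.spot_point(S,"adapter_blue_mouth")[:1])
cv2.imwrite("pics/s4.png",cv2.resize(S["pixels"][150:270,250:370],None,fx=4,fy=4))
E
python3 plan.py .4663 -.0905 .147 17 6
```

```text
[0.46939511 0.02886369 0.06      ] [ 0.46321818 -0.0905378   0.06      ]
[{'location': [204.2, 300.0], 'confidence': 0.69}]
P [0.4737 0.029  0.1553] yaw 17.02 row shift [-0.374 -0.14   0.028] rot [-0.    -0.     0.001] F [-0.84  0.27 -1.38] w 0.021447859161608403 mm/row 20.0 8.8167
```

View pics/s4.png

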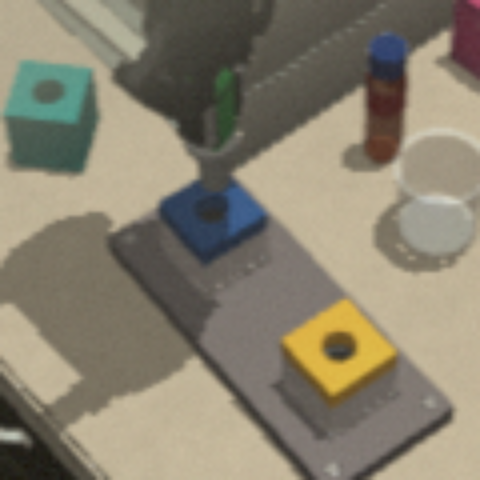

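{"name": "move_arm", "arguments": {
  "commands": [
    {"x": -0.2,"y": -0.08,"z": 0,"rx": 0,"ry": 0,"rz": 0,"grip": 0},
    {"x": -0.45,"y": -0.17,"z": 0,"rx": 0,"ry": 0,"rz": 0,"grip": 0},
    {"x": -0.5,"y": -0.19,"z": 0,"rx": 0,"ry": 0,"rz": 0,"grip": 0},
    {"x": -0.5,"y": -0.19,"z": 0,"rx": 0,"ry": 0,"rz": 0,"grip": 0},
    {"x": -0.4,"y": -0.15,"z": 0,"rx": 0,"ry": 0,"rz": 0,"grip": 0},
    {"x": -0.194,"y": -0.06,"z": 0.1,"rx": 0,"ry": 0,"rz": 0,"grip": 0},
    {"x": 0,"y": 0,"z": 0.1,"rx": 0,"ry": 0,"rz": 0,"grip": 0},
    {"x": 0,"y": 0,"z": 0,"rx": 0,"ry": 0,"rz": 0,"grip": 0},
    {"x": 0,"y": 0,"z": 0,"rx": 0,"ry": 0,"rz": 0,"grip": 0}
  ]
}}

```text
time_s: 9.57
ee_pos: [0.4656, -0.0899, 0.1445]
tool_rot: [0.595, 0.804, -0.0, -0.001]
force: [-0.3, -0.0, -0.6]
gripper_width: 0.0213
grasp_force: 59.5
```

```bash
python3 - <<'E'
from h import *
S=imaging.camera("scene")
cv2.imwrite("pics/s5.png",cv2.resize(S["pixels"][205:255,305:365],None,fx=12,fy=12,interpolation=cv2.INTER_CUBIC))
E
python3 plan.py .4665 -.0905 .141 17 1
```

```text
P [ 0.466  -0.0898  0.145 ] yaw 17.05 row shift [-0.017  0.005  0.079] rot [-0.013 -0.012  0.009] F [-0.67 -0.   -0.49] w 0.02081708936867599 mm/row 4.1 9.6167
```

View pics/s5.png

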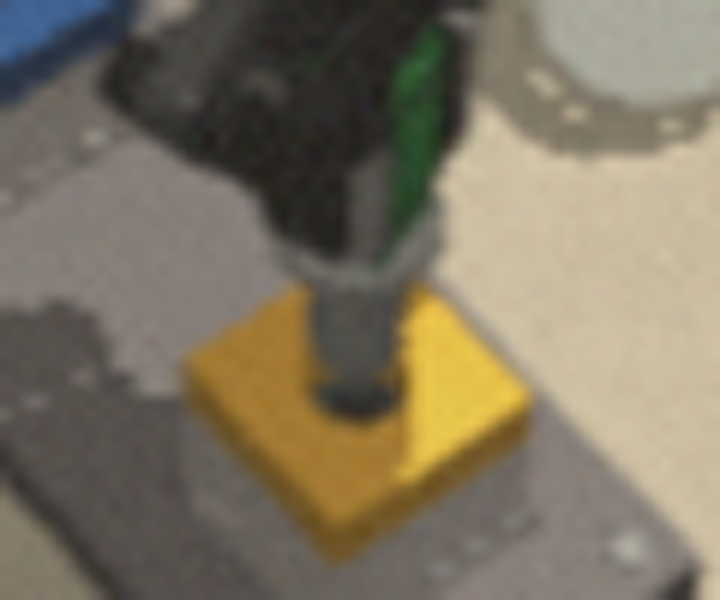

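{"name": "move_arm", "arguments": {
  "commands": [
    {"x": -0.017,"y": 0.01,"z": 0.06,"rx": 0,"ry": 0,"rz": 0,"grip": 0},
    {"x": 0,"y": 0,"z": 0.06,"rx": 0,"ry": 0,"rz": 0,"grip": 0},
    {"x": 0,"y": 0,"z": 0.06,"rx": 0,"ry": 0,"rz": 0,"grip": 0},
    {"x": 0,"y": 0,"z": 0.04,"rx": 0,"ry": 0,"rz": 0,"grip": 0},
    {"x": 0,"y": 0,"z": 0.02,"rx": 0,"ry": 0,"rz": 0,"grip": 0},
    {"x": 0,"y": 0,"z": 0,"rx": 0,"ry": 0,"rz": 0,"grip": 0}
  ]
}}

```text
time_s: 10.12
ee_pos: [0.4674, -0.091, 0.1342]
tool_rot: [0.595, 0.804, 0.0, -0.0]
force: [-1.7, 0.2, 2.7]
gripper_width: 0.0218
grasp_force: 60.1
```

{"name": "move_arm", "arguments": {
  "commands": [
    {"x": 0.006,"y": -0.02,"z": 0,"rx": 0,"ry": 0,"rz": 0,"grip": 0},
    {"x": 0,"y": 0,"z": 0.01,"rx": 0,"ry": 0,"rz": 0,"grip": 0},
    {"x": 0,"y": 0,"z": 0.01,"rx": 0,"ry": 0,"rz": 0,"grip": 0},
    {"x": 0,"y": 0,"z": 0,"rx": 0,"ry": 0,"rz": 0,"grip": 0}
  ]
}}

```text
time_s: 10.45
ee_pos: [0.4659, -0.0913, 0.1323]
tool_rot: [0.595, 0.804, -0.0, -0.0]
force: [-0.1, 0.2, -1.9]
gripper_width: 0.0213
grasp_force: 59.4
```

Free again; go on down gently.

{"name": "move_arm", "arguments": {
  "commands": [
    {"x": 0,"y": 0,"z": 0.03,"rx": 0,"ry": 0,"rz": 0,"grip": 0},
    {"x": 0,"y": 0,"z": 0.03,"rx": 0,"ry": 0,"rz": 0,"grip": 0},
    {"x": 0,"y": 0,"z": 0.03,"rx": 0,"ry": 0,"rz": 0,"grip": 0},
    {"x": 0,"y": 0,"z": 0.03,"rx": 0,"ry": 0,"rz": 0,"grip": 0},
    {"x": 0,"y": 0,"z": 0.03,"rx": 0,"ry": 0,"rz": 0,"grip": 0},
    {"x": 0,"y": 0,"z": 0.03,"rx": 0,"ry": 0,"rz": 0,"grip": 0},
    {"x": 0,"y": 0,"z": 0,"rx": 0,"ry": 0,"rz": 0,"grip": 0}
  ]
}}

```text
time_s: 11.03
ee_pos: [0.466, -0.0912, 0.1233]
tool_rot: [0.595, 0.804, -0.0, -0.0]
force: [0.5, 1.0, -1.6]
gripper_width: 0.0213
grasp_force: 59.4
```

{"name": "move_arm", "arguments": {
  "commands": [
    {"x": 0,"y": 0,"z": 0.02,"rx": 0,"ry": 0,"rz": 0,"grip": 0},
    {"x": 0,"y": 0,"z": 0.02,"rx": 0,"ry": 0,"rz": 0,"grip": 0},
    {"x": 0,"y": 0,"z": 0.02,"rx": 0,"ry": 0,"rz": 0,"grip": 0},
    {"x": 0,"y": 0,"z": 0,"rx": 0,"ry": 0,"rz": 0,"grip": 0}
  ]
}}

```text
time_s: 11.37
ee_pos: [0.4662, -0.0912, 0.1206]
tool_rot: [0.595, 0.804, -0.0, -0.0]
force: [0.4, 0.3, -2.1]
gripper_width: 0.0214
grasp_force: 59.4
```

{"name": "move_arm", "arguments": {
  "commands": [
    {"x": 0,"y": 0,"z": 0.02,"rx": 0,"ry": 0,"rz": 0,"grip": 0},
    {"x": 0,"y": 0,"z": 0,"rx": 0,"ry": 0,"rz": 0,"grip": 0}
  ]
}}

```text
time_s: 11.53
ee_pos: [0.4664, -0.0913, 0.12]
tool_rot: [0.595, 0.804, 0.0, 0.0]
force: [0.1, 0.4, -1.3]
gripper_width: 0.021
grasp_force: 59.6
```

{"name": "move_arm", "arguments": {
  "commands": [
    {"x": 0,"y": 0,"z": 0.02,"rx": 0,"ry": 0,"rz": 0,"grip": 0},
    {"x": 0,"y": 0,"z": 0,"rx": 0,"ry": 0,"rz": 0,"grip": 0}
  ]
}}

```text
time_s: 11.7
ee_pos: [0.4666, -0.0914, 0.1199]
tool_rot: [0.595, 0.804, 0.0, 0.0]
force: [-2.8, 1.0, 6.8]
gripper_width: 0.0212
grasp_force: 60.6
```

{"name": "move_arm", "arguments": {
  "commands": [
    {"x": 0,"y": 0,"z": 0.014,"rx": 0,"ry": 0,"rz": 0,"grip": 0},
    {"x": 0,"y": 0,"z": 0,"rx": 0,"ry": 0,"rz": 0,"grip": 0}
  ]
}}

```text
time_s: 11.87
ee_pos: [0.4667, -0.0914, 0.1199]
tool_rot: [0.595, 0.804, 0.0, 0.0]
force: [-5.5, 0.4, 11.4]
gripper_width: 0.0213
grasp_force: 61.2
```

Yellow stops 22 mm short, so it is the bad one. Back to blue with the gauge.

{"name": "move_arm", "arguments": {
  "commands": [
    {"x": 0,"y": 0,"z": -0.06,"rx": 0,"ry": 0,"rz": 0,"grip": 0},
    {"x": 0,"y": 0,"z": -0.2,"rx": 0,"ry": 0,"rz": 0,"grip": 0},
    {"x": 0,"y": 0,"z": -0.3,"rx": 0,"ry": 0,"rz": 0,"grip": 0},
    {"x": 0,"y": 0,"z": -0.15,"rx": 0,"ry": 0,"rz": 0,"grip": 0},
    {"x": 0,"y": 0,"z": 0,"rx": 0,"ry": 0,"rz": 0,"grip": 0},
    {"x": 0,"y": 0,"z": 0,"rx": 0,"ry": 0,"rz": 0,"grip": 0}
  ]
}}

```text
time_s: 12.37
ee_pos: [0.4668, -0.0914, 0.1542]
tool_rot: [0.595, 0.804, 0.0, 0.001]
force: [-0.3, 0.8, -1.6]
gripper_width: 0.0213
grasp_force: 59.5
```

```bash
python3 plan.py .4732 .029 .146 17 6
```

```text
P [ 0.4668 -0.0914  0.1542] yaw 17.02 row shift [0.378 0.138 0.027] rot [0.003 0.002 0.001] F [-0.32  0.81 -1.61] w 0.02125451916833988 mm/row 20.1 12.3667
```

{"name": "move_arm", "arguments": {
  "commands": [
    {"x": 0.2,"y": 0.08,"z": 0,"rx": 0,"ry": 0,"rz": 0,"grip": 0},
    {"x": 0.45,"y": 0.17,"z": 0,"rx": 0,"ry": 0,"rz": 0,"grip": 0},
    {"x": 0.5,"y": 0.18,"z": 0,"rx": 0,"ry": 0,"rz": 0,"grip": 0},
    {"x": 0.5,"y": 0.18,"z": 0,"rx": 0,"ry": 0,"rz": 0,"grip": 0},
    {"x": 0.42,"y": 0.15,"z": 0,"rx": 0,"ry": 0,"rz": 0,"grip": 0},
    {"x": 0.2,"y": 0.07,"z": 0,"rx": 0,"ry": 0,"rz": 0,"grip": 0},
    {"x": 0,"y": 0,"z": 0.1,"rx": 0,"ry": 0,"rz": 0,"grip": 0},
    {"x": 0,"y": 0,"z": 0,"rx": 0,"ry": 0,"rz": 0,"grip": 0},
    {"x": 0,"y": 0,"z": 0,"rx": 0,"ry": 0,"rz": 0,"grip": 0},
    {"x": 0,"y": 0,"z": 0,"rx": 0,"ry": 0,"rz": 0,"grip": 0}
  ]
}}

```text
time_s: 13.2
ee_pos: [0.4724, 0.0286, 0.1481]
tool_rot: [0.595, 0.804, -0.0, -0.0]
force: [0.1, 0.3, -2.2]
gripper_width: 0.0211
grasp_force: 59.5
```

```bash
python3 plan.py .4732 .029 .134 17 1
```

```text
P [0.4724 0.0286 0.1481] yaw 16.96 row shift [0.003 0.018 0.283] rot [-0.01   0.001 -0.006] F [ 0.08  0.33 -2.21] w 0.021057095351034574 mm/row 14.2 13.2
```

{"name": "move_arm", "arguments": {
  "commands": [
    {"x": 0.003,"y": 0.015,"z": 0.08,"rx": 0,"ry": 0,"rz": 0,"grip": 0},
    {"x": 0,"y": 0,"z": 0.08,"rx": 0,"ry": 0,"rz": 0,"grip": 0},
    {"x": 0,"y": 0,"z": 0.06,"rx": 0,"ry": 0,"rz": 0,"grip": 0},
    {"x": 0,"y": 0,"z": 0.04,"rx": 0,"ry": 0,"rz": 0,"grip": 0},
    {"x": 0,"y": 0,"z": 0.04,"rx": 0,"ry": 0,"rz": 0,"grip": 0},
    {"x": 0,"y": 0,"z": 0.03,"rx": 0,"ry": 0,"rz": 0,"grip": 0},
    {"x": 0,"y": 0,"z": 0,"rx": 0,"ry": 0,"rz": 0,"grip": 0}
  ]
}}

```text
time_s: 13.78
ee_pos: [0.4731, 0.0297, 0.1316]
tool_rot: [0.595, 0.804, -0.0, -0.0]
force: [-0.1, -0.3, -0.7]
gripper_width: 0.0213
grasp_force: 59.5
```

{"name": "move_arm", "arguments": {
  "commands": [
    {"x": -0.01,"y": 0,"z": 0.02,"rx": 0,"ry": 0,"rz": 0,"grip": 0},
    {"x": 0,"y": 0,"z": 0.03,"rx": 0,"ry": 0,"rz": 0,"grip": 0},
    {"x": 0,"y": 0,"z": 0.03,"rx": 0,"ry": 0,"rz": 0,"grip": 0},
    {"x": 0,"y": 0,"z": 0,"rx": 0,"ry": 0,"rz": 0,"grip": 0}
  ]
}}

```text
time_s: 14.12
ee_pos: [0.4734, 0.0293, 0.1278]
tool_rot: [0.595, 0.804, -0.0, -0.0]
force: [0.0, -0.4, -2.4]
gripper_width: 0.0209
grasp_force: 59.5
```

Need to reach 0.099: 26 mm then slow.

{"name": "move_arm", "arguments": {
  "commands": [
    {"x": 0,"y": 0,"z": 0.08,"rx": 0,"ry": 0,"rz": 0,"grip": 0},
    {"x": 0,"y": 0,"z": 0.08,"rx": 0,"ry": 0,"rz": 0,"grip": 0},
    {"x": 0,"y": 0,"z": 0.08,"rx": 0,"ry": 0,"rz": 0,"grip": 0},
    {"x": 0,"y": 0,"z": 0.08,"rx": 0,"ry": 0,"rz": 0,"grip": 0},
    {"x": 0,"y": 0,"z": 0.08,"rx": 0,"ry": 0,"rz": 0,"grip": 0},
    {"x": 0,"y": 0,"z": 0.08,"rx": 0,"ry": 0,"rz": 0,"grip": 0},
    {"x": 0,"y": 0,"z": 0.04,"rx": 0,"ry": 0,"rz": 0,"grip": 0},
    {"x": 0,"y": 0,"z": 0.02,"rx": 0,"ry": 0,"rz": 0,"grip": 0},
    {"x": 0,"y": 0,"z": 0.01,"rx": 0,"ry": 0,"rz": 0,"grip": 0},
    {"x": 0,"y": 0,"z": 0,"rx": 0,"ry": 0,"rz": 0,"grip": 0}
  ]
}}

```text
time_s: 14.95
ee_pos: [0.4736, 0.0293, 0.1006]
tool_rot: [0.595, 0.804, 0.0, -0.0]
force: [-0.2, -0.9, -1.0]
gripper_width: 0.0213
grasp_force: 59.4
```

{"name": "move_arm", "arguments": {
  "commands": [
    {"x": 0,"y": 0,"z": 0.02,"rx": 0,"ry": 0,"rz": 0,"grip": 0},
    {"x": 0,"y": 0,"z": 0.02,"rx": 0,"ry": 0,"rz": 0,"grip": 0},
    {"x": 0,"y": 0,"z": 0.01,"rx": 0,"ry": 0,"rz": 0,"grip": 0},
    {"x": 0,"y": 0,"z": 0,"rx": 0,"ry": 0,"rz": 0,"grip": 0}
  ]
}}

```text
time_s: 15.28
ee_pos: [0.4738, 0.0293, 0.0988]
tool_rot: [0.595, 0.804, 0.0, 0.0]
force: [-2.3, 0.1, 3.9]
gripper_width: 0.0211
grasp_force: 60.2
```

{"name": "move_arm", "arguments": {
  "commands": [
    {"x": 0,"y": 0,"z": 0,"rx": 0,"ry": 0,"rz": 0,"grip": 1},
    {"x": 0,"y": 0,"z": 0,"rx": 0,"ry": 0,"rz": 0,"grip": 1},
    {"x": 0,"y": 0,"z": 0,"rx": 0,"ry": 0,"rz": 0,"grip": 1},
    {"x": 0,"y": 0,"z": 0,"rx": 0,"ry": 0,"rz": 0,"grip": 1},
    {"x": 0,"y": 0,"z": 0,"rx": 0,"ry": 0,"rz": 0,"grip": 1},
    {"x": 0,"y": 0,"z": -0.3,"rx": 0,"ry": 0,"rz": 0,"grip": 1},
    {"x": 0,"y": 0,"z": -0.5,"rx": 0,"ry": 0,"rz": 0,"grip": 1},
    {"x": 0,"y": 0,"z": -0.5,"rx": 0,"ry": 0,"rz": 0,"grip": 1},
    {"x": 0,"y": 0,"z": -0.3,"rx": 0,"ry": 0,"rz": 0,"grip": 1},
    {"x": 0,"y": 0,"z": 0,"rx": 0,"ry": 0,"rz": 0,"grip": 1},
    {"x": 0,"y": 0,"z": 0,"rx": 0,"ry": 0,"rz": 0,"grip": 1}
  ]
}}

```text
time_s: 16.2
ee_pos: [0.4743, 0.0293, 0.1789]
tool_rot: [0.595, 0.804, 0.001, 0.001]
force: [-0.2, -1.0, -0.1]
gripper_width: 0.0857
grasp_force: 0.0
```

```bash
python3 plan.py .4635 -.0905 .15 -4 8; python3 - <<'E'
from b import *
S=imaging.camera("scene")
print(seg(S,(18,130,90),(35,255,255),.06,(334,238),25))
cv2.imwrite("pics/s6.png",cv2.resize(S["pixels"][130:270,230:430],None,fx=3.5,fy=3.5,interpolation=cv2.INTER_CUBIC))
E
```

```text
P [0.4743 0.0293 0.1789] yaw 17.02 row shift [-0.295 -0.068  0.072] rot [0.003 0.    0.459] F [-0.17 -0.96 -0.13] w 0.0856687097638572 mm/row 15.5 16.2
(array([334.36, 237.67]), array([ 0.4606, -0.0933,  0.06  ]), [array([461. , -92.7]), array([51.8, 49.7]), np.float64(85.4)])
```

View pics/s6.png

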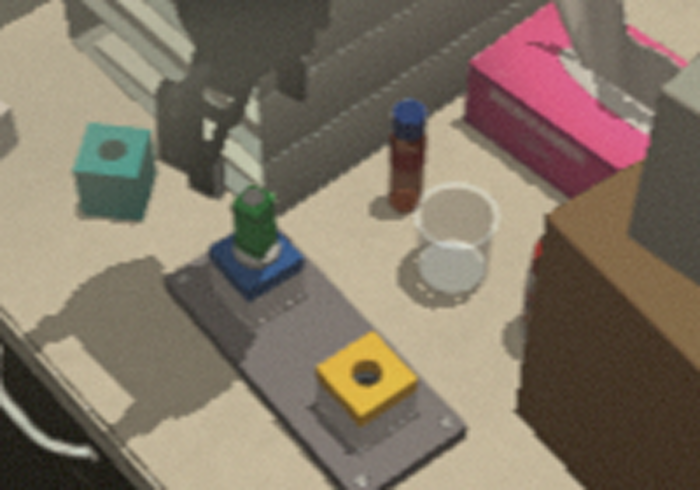

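```bash
python3 plan.py .4655 -.091 .10 -4 10; python3 - <<'E'
from h import *
S=imaging.camera("scene")
for u in((378.6,247),(450,315)): print(onz(S,u,0))
E
```

```text
P [0.4733 0.0293 0.1776] yaw 17.02 row shift [-0.238 -0.047  0.155] rot [-0.    -0.     0.367] F [-0.44 -1.05 -0.11] w 0.08555266364127158 mm/row 14.4 16.25
[ 0.54699892 -0.15120413  0.        ]
[ 0.54193501 -0.36654502  0.        ]
```

{"name": "move_arm", "arguments": {
  "commands": [
    {"x": -0.238,"y": -0.047,"z": 0,"rx": 0,"ry": 0,"rz": 0.367,"grip": 1},
    {"x": -0.238,"y": -0.047,"z": 0,"rx": 0,"ry": 0,"rz": 0.367,"grip": 1},
    {"x": -0.238,"y": -0.047,"z": 0,"rx": 0,"ry": 0,"rz": 0.367,"grip": 1},
    {"x": -0.238,"y": -0.047,"z": 0,"rx": 0,"ry": 0,"rz": 0.367,"grip": 1},
    {"x": -0.238,"y": -0.047,"z": 0.2,"rx": 0,"ry": 0,"rz": 0.367,"grip": 1},
    {"x": -0.238,"y": -0.047,"z": 0.3,"rx": 0,"ry": 0,"rz": 0.367,"grip": 1},
    {"x": -0.238,"y": -0.047,"z": 0.3,"rx": 0,"ry": 0,"rz": 0.367,"grip": 1},
    {"x": -0.238,"y": -0.047,"z": 0.3,"rx": 0,"ry": 0,"rz": 0.367,"grip": 1},
    {"x": -0.238,"y": -0.047,"z": 0.3,"rx": 0,"ry": 0,"rz": 0.367,"grip": 1},
    {"x": -0.238,"y": -0.047,"z": 0.1,"rx": 0,"ry": 0,"rz": 0.367,"grip": 1},
    {"x": 0,"y": 0,"z": 0,"rx": 0,"ry": 0,"rz": 0,"grip": 1},
    {"x": 0,"y": 0,"z": 0,"rx": 0,"ry": 0,"rz": 0,"grip": 1}
  ]
}}

```text
time_s: 17.3
ee_pos: [0.4645, -0.091, 0.1014]
tool_rot: [0.732, 0.682, -0.001, -0.002]
force: [0.2, 0.4, -1.0]
gripper_width: 0.085
grasp_force: 0.0
```

```bash
python3 plan.py .4655 -.091 .052 -4 3
```

```text
P [ 0.4645 -0.091   0.1014] yaw -4.04 row shift [-0.     0.008  0.329] rot [-0.012 -0.003 -0.002] F [ 0.17  0.35 -1.  ] w 0.08504735948262979 mm/row 16.5 17.3
```

{"name": "move_arm", "arguments": {
  "commands": [
    {"x": 0,"y": 0.02,"z": 0.3,"rx": 0,"ry": 0,"rz": 0,"grip": 1},
    {"x": 0,"y": 0,"z": 0.4,"rx": 0,"ry": 0,"rz": 0,"grip": 1},
    {"x": 0,"y": 0,"z": 0.28,"rx": 0,"ry": 0,"rz": 0,"grip": 1},
    {"x": 0,"y": 0,"z": 0,"rx": 0,"ry": 0,"rz": 0,"grip": 1},
    {"x": 0,"y": 0,"z": 0,"rx": 0,"ry": 0,"rz": 0,"grip": 0.5},
    {"x": 0,"y": 0,"z": 0,"rx": 0,"ry": 0,"rz": 0,"grip": 0},
    {"x": 0,"y": 0,"z": 0,"rx": 0,"ry": 0,"rz": 0,"grip": 0},
    {"x": 0,"y": 0,"z": 0,"rx": 0,"ry": 0,"rz": 0,"grip": 0},
    {"x": 0,"y": 0,"z": 0,"rx": 0,"ry": 0,"rz": 0,"grip": 0},
    {"x": 0,"y": 0,"z": 0,"rx": 0,"ry": 0,"rz": 0,"grip": 0}
  ]
}}

```text
time_s: 18.13
ee_pos: [0.4655, -0.0909, 0.0552]
tool_rot: [0.731, 0.682, -0.001, -0.001]
force: [-7.1, -0.0, 7.7]
gripper_width: 0.0451
grasp_force: 61.9
```

{"name": "move_arm", "arguments": {
  "commands": [
    {"x": 0,"y": 0,"z": -0.1,"rx": 0,"ry": 0,"rz": 0,"grip": 0},
    {"x": 0,"y": 0,"z": -0.2,"rx": 0,"ry": 0,"rz": 0,"grip": 0},
    {"x": 0,"y": 0,"z": -0.4,"rx": 0,"ry": 0,"rz": 0,"grip": 0},
    {"x": 0,"y": 0,"z": -0.4,"rx": 0,"ry": 0,"rz": 0,"grip": 0},
    {"x": 0,"y": 0,"z": 0,"rx": 0,"ry": 0,"rz": 0,"grip": 0},
    {"x": 0,"y": 0,"z": 0,"rx": 0,"ry": 0,"rz": 0,"grip": 0}
  ]
}}

```text
time_s: 18.63
ee_pos: [0.469, -0.0916, 0.1112]
tool_rot: [0.731, 0.682, 0.002, 0.002]
force: [0.3, -0.8, -2.6]
gripper_width: 0.0454
grasp_force: 62.3
```

```bash
python3 plan.py .418 -.317 .108 -16 10
```

```text
P [ 0.469  -0.0916  0.1112] yaw -4.01 row shift [-0.462 -0.027  0.006] rot [0.006 0.    0.209] F [ 0.31 -0.76 -2.64] w 0.04540877232265327 mm/row 23.2 18.6333
```

{"name": "move_arm", "arguments": {
  "commands": [
    {"x": -0.25,"y": -0.03,"z": 0,"rx": 0,"ry": 0,"rz": 0.2,"grip": 0},
    {"x": -0.5,"y": -0.03,"z": 0,"rx": 0,"ry": 0,"rz": 0.2,"grip": 0},
    {"x": -0.55,"y": -0.03,"z": 0,"rx": 0,"ry": 0,"rz": 0.2,"grip": 0},
    {"x": -0.55,"y": -0.03,"z": 0,"rx": 0,"ry": 0,"rz": 0.2,"grip": 0},
    {"x": -0.55,"y": -0.03,"z": 0,"rx": 0,"ry": 0,"rz": 0.2,"grip": 0},
    {"x": -0.55,"y": -0.03,"z": 0,"rx": 0,"ry": 0,"rz": 0.2,"grip": 0},
    {"x": -0.55,"y": -0.03,"z": 0,"rx": 0,"ry": 0,"rz": 0.2,"grip": 0},
    {"x": -0.55,"y": -0.03,"z": 0,"rx": 0,"ry": 0,"rz": 0.2,"grip": 0},
    {"x": -0.35,"y": -0.03,"z": 0,"rx": 0,"ry": 0,"rz": 0.2,"grip": 0},
    {"x": -0.22,"y": 0,"z": 0,"rx": 0,"ry": 0,"rz": 0.2,"grip": 0},
    {"x": 0,"y": 0,"z": 0,"rx": 0,"ry": 0,"rz": 0,"grip": 0},
    {"x": 0,"y": 0,"z": 0,"rx": 0,"ry": 0,"rz": 0,"grip": 0}
  ]
}}

```text
time_s: 19.63
ee_pos: [0.417, -0.3166, 0.1081]
tool_rot: [0.796, 0.605, 0.0, -0.001]
force: [0.2, 0.8, -2.7]
gripper_width: 0.0453
grasp_force: 62.3
```

```bash
python3 plan.py .418 -.317 .052 -16 4
```

```text
P [ 0.417  -0.3166  0.1081] yaw -15.53 row shift [-0.001  0.006  0.28 ] rot [-0.004 -0.003  0.02 ] F [ 0.18  0.82 -2.71] w 0.04529538646038089 mm/row 14.0 19.6333
```

{"name": "move_arm", "arguments": {
  "commands": [
    {"x": 0,"y": 0,"z": 0.3,"rx": 0,"ry": 0,"rz": 0,"grip": 0},
    {"x": 0,"y": 0,"z": 0.35,"rx": 0,"ry": 0,"rz": 0,"grip": 0},
    {"x": 0,"y": 0,"z": 0.25,"rx": 0,"ry": 0,"rz": 0,"grip": 0},
    {"x": 0,"y": 0,"z": 0.15,"rx": 0,"ry": 0,"rz": 0,"grip": 0},
    {"x": 0,"y": 0,"z": 0.06,"rx": 0,"ry": 0,"rz": 0,"grip": 0},
    {"x": 0,"y": 0,"z": 0.02,"rx": 0,"ry": 0,"rz": 0,"grip": 0},
    {"x": 0,"y": 0,"z": 0,"rx": 0,"ry": 0,"rz": 0,"grip": 0},
    {"x": 0,"y": 0,"z": 0,"rx": 0,"ry": 0,"rz": 0,"grip": 0}
  ]
}}

```text
time_s: 20.3
ee_pos: [0.4183, -0.3172, 0.0534]
tool_rot: [0.796, 0.606, 0.0, 0.001]
force: [-0.0, -0.3, -2.6]
gripper_width: 0.0451
grasp_force: 62.3
```

{"name": "move_arm", "arguments": {
  "commands": [
    {"x": 0,"y": 0,"z": 0.03,"rx": 0,"ry": 0,"rz": 0,"grip": 0},
    {"x": 0,"y": 0,"z": 0.03,"rx": 0,"ry": 0,"rz": 0,"grip": 0},
    {"x": 0,"y": 0,"z": 0.02,"rx": 0,"ry": 0,"rz": 0,"grip": 0},
    {"x": 0,"y": 0,"z": 0,"rx": 0,"ry": 0,"rz": 0,"grip": 0}
  ]
}}

```text
time_s: 20.63
ee_pos: [0.4178, -0.3174, 0.0491]
tool_rot: [0.796, 0.605, 0.0, 0.0]
force: [-1.1, 0.5, 0.2]
gripper_width: 0.0447
grasp_force: 62.4
```

{"name": "move_arm", "arguments": {
  "commands": [
    {"x": 0,"y": 0,"z": 0.01,"rx": 0,"ry": 0,"rz": 0,"grip": 0},
    {"x": 0,"y": 0,"z": 0,"rx": 0,"ry": 0,"rz": 0,"grip": 1},
    {"x": 0,"y": 0,"z": 0,"rx": 0,"ry": 0,"rz": 0,"grip": 1},
    {"x": 0,"y": 0,"z": 0,"rx": 0,"ry": 0,"rz": 0,"grip": 1},
    {"x": 0,"y": 0,"z": 0,"rx": 0,"ry": 0,"rz": 0,"grip": 1},
    {"x": 0,"y": 0,"z": -0.3,"rx": 0,"ry": 0,"rz": 0,"grip": 1},
    {"x": 0,"y": 0,"z": -0.6,"rx": 0,"ry": 0,"rz": 0,"grip": 1},
    {"x": 0,"y": 0,"z": -0.8,"rx": 0,"ry": 0,"rz": 0,"grip": 1},
    {"x": 0,"y": 0,"z": -0.8,"rx": 0,"ry": 0,"rz": 0,"grip": 1},
    {"x": 0,"y": 0,"z": -0.4,"rx": 0,"ry": 0,"rz": 0,"grip": 1},
    {"x": 0,"y": 0,"z": 0,"rx": 0,"ry": 0,"rz": 0,"grip": 1},
    {"x": 0,"y": 0,"z": 0,"rx": 0,"ry": 0,"rz": 0,"grip": 1}
  ]
}}

```text
time_s: 21.63
ee_pos: [0.4185, -0.3179, 0.195]
tool_rot: [0.796, 0.606, 0.0, 0.002]
force: [-0.3, 0.6, -0.1]
gripper_width: 0.0853
grasp_force: 0.0
```

```bash
python3 - <<'E'
from h import *
S=imaging.camera("scene")
cv2.imwrite("pics/s7.png",cv2.resize(S["pixels"][130:390,190:470],None,fx=2.2,fy=2.2,interpolation=cv2.INTER_CUBIC))
E
```

```text
(no output)
```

View pics/s7.png

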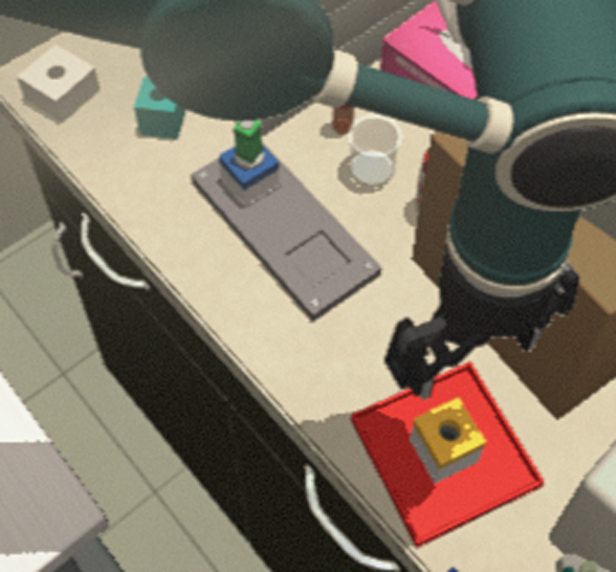

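The yellow adapter stands upright in the tray (crop 450,440). The gauge is home in the blue adapter, still in its pocket (250,155), and the bystanders are undisturbed.

```bash
python3 -c "
from bench import ctrl
print(ctrl.hand_in())"
```

```text
the job is handed in; nothing more can be done
None
```

The yellow-topped adapter was the bad one (the gauge stopped 22 mm short); it now stands upright in the red tray, the gauge is fully home in the good blue-topped adapter in its stand pocket, and the job is handed in at about 22 s.

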